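Pick out the free-running pulley and set it in the stand

ROBOT

A 6-joint arm with a two-finger parallel gripper is mounted at the origin on the work surface. World frame = base frame: x ahead of the robot, y to its left, z up, the work surface at z = 0. Lengths are in mm, angles in rad, forces in N, time in s.
With the tool pointing down it reaches from about 250 to 800 mm from the base axis. Payload 3.9 kg.
Tool frame: the origin (TCP) lies at the very end of the fingers, on their centre line; the grasp point (between the pads) lies 19 mm behind it; z points along the fingers, y is the line along which they close (so a half turn about z gives the same grasp; the last joint's range is limited). The gripper opens to 85 mm and grips with 20 to 120 N. Pads are 22 mm wide; open, the fingers measure 114 mm over their backs; the gripper's body (76 mm by 85 mm) begins 54 mm behind the grasp point. The pads swing forward as they close: fully open they stand 13 mm farther back than shut.
Start: joints at [1.166, 0.26, -0.138, 1.173, 0, 1.571], TCP at [206.758, 482.562, 231.304] pointing down, gripper open.
Joint ranges: [-2.78, 2.78], [-0.83, 1.72], [-1.28, 1.37], [-1.9, 2.12], [-1.57, 1.48], [-3.14, 3.14]. Speed limits (rad/s): [2.57, 2.57, 3.14, 3.14, 3.14, 3.14].

INTERFACE

Orientations are given as a rotation vector (axis times angle).
In Python, from rig import arm gives the robot as it stands.
- The arm moves only by the tool drive_tool, never from a script. Its argument "plan" is a list of rows, each a list of 6 numbers: the shift along the world's x, y, z in cm, then the turn, a rotation vector about the world's x, y, z in rad. A call has 1 to 12 rows; each row shifts and turns the commanded pose from where the row before left it; what a row does not reach is not made up. A row lasts 1/12 s, in which the tool goes at most 41.7 mm and 7.16 degrees, less where a joint would pass 70% of its speed; a pose out of reach is approached as far as the arm can. A call is refused whole if a number of a shift passes 4.17 or a number of a turn 0.125, either way. A call with a gripper value outside its range is refused whole. "claw" is the gripper's target within -1 to 1 (fully open at 1, half-way at 0, shut at -1), set as the call begins (left out, the last holds). The fingers move at their own pace and stop on an object; the grip force is fixed at half the most. Time passes only in rows, so rows that do not move let the fingers close. It gives the time, the measured TCP pose, the force, the opening and the grip force at its end, in the units of the state.
- arm.get_state(): the state, without advancing time (a new reading comes with each control period).
- arm.read_camera(name): name is "scene" or "side" or "wrist"; returns a dict with "pixels" (420x560x3 uint8, red, green, blue), "fx", "fy", "cx", "cy" (pixels), "rvec" (rotation vector, rad) and "tvec" (3), from world to camera coordinates, as OpenCV has them. Camera axes: x right, y down, z forward; pixel columns grow to the right and rows downward; lengths in mm; the calibration is good to about 2 mm. The wrist camera is an equidistant fisheye: a pixel r from the principal point sees the ray r / f radians off the axis. A picture is of the moment at which its call begins. There is no depth.
- arm.sign_off(): hands the job in; it is judged then, once.
The state is a dict: "t": time; "joint_positions": joint angles; "dq": joint speeds; "joint_efforts": joint torques, N m; "position": TCP position; "tcp_rot": TCP orientation; "ft_force": force on the tool from outside, world axes, zero at the start; "ft_torque": the same for the moment, N m; "grip_width": finger opening in mm; "finger_force": force on a finger pad.
Only numpy, scipy, OpenCV 4.12 (cv2) and the standard library are available. Lean on these libraries where they do the work, as an engineer would, in place of code of your own. Each camera call takes 0.05 s, during which the arm holds its last target. There are 200 camera calls.

TASK

One of the three pulleys in the rack runs freely and the other two bind. Spin each wheel with a light fingertip, about a quarter turn or more on from where it stands, and tell by its drag and run-on which is free; do not lean on the wheels, it bends their axles. Then lift the free-running pulley out by its fork, stand it fully home in the socket of the steel stand without forcing or dropping it, and flick its wheel once more so that it runs on by itself there; the binding two stay home in the rack and everything else where it is.

Things in the scene. Friction and masses are not known exactly. Their poses are not given: they have to be found in the camera images.
- rack: Wooden block 70 x 320 x 45 mm, fixed, with four round sockets 35 mm deep (floors 10 mm above the table) in a row 86 mm apart along its long side, holding the three pulleys and a rod hook. Origin: centre of its underside; y along the row.
- stand: Steel stand, fixed: base plate 130 x 100 x 12 mm with a square socket block 40 x 40 mm on its middle, top 60 mm above the table. Origin: centre of its underside.
- stand_socket (a point): Centre of the floor of the stand's upright round socket, 14 mm wide and 43 mm deep (its mouth is 43 mm above this point). A pulley fully home has its foot here.
- pulley_a: Pulley A, one of three alike, 0.26 kg: steel rod 12 mm thick, 75 mm long, foot tapered 3.5 mm, 35 mm deep in a socket 1 mm wider (it may lean). On it a fork: two flat aluminium cheeks 20 mm wide, 74 to 124 mm above the foot, outer faces 25 mm apart: grip there, from above, astride the wheel. Origin: centre of the foot; z up the rod, x along the axle, y in the wheel's plane.
- pulley_b: Pulley B, one of three alike, 0.26 kg: steel rod 12 mm thick, 75 mm long, foot tapered 3.5 mm, 35 mm deep in a socket 1 mm wider (it may lean). On it a fork: two flat aluminium cheeks 20 mm wide, 74 to 124 mm above the foot, outer faces 25 mm apart: grip there, from above, astride the wheel. Origin: centre of the foot; z up the rod, x along the axle, y in the wheel's plane.
- pulley_c: Pulley C, one of three alike, 0.26 kg: steel rod 12 mm thick, 75 mm long, foot tapered 3.5 mm, 35 mm deep in a socket 1 mm wider (it may lean). On it a fork: two flat aluminium cheeks 20 mm wide, 74 to 124 mm above the foot, outer faces 25 mm apart: grip there, from above, astride the wheel. Origin: centre of the foot; z up the rod, x along the axle, y in the wheel's plane.
- top_a (a point): Nominal top of the rim of pulley_a's wheel, 135 mm above the foot, in mid-width, axes as the pulley's; the rim itself may be 1.2 mm higher or lower. The wheel is grey, 50 mm across, 12 mm wide, its axle 25 mm below this point; its upper part stands clear of the fork.
- top_b (a point): Nominal top of the rim of pulley_b's wheel, 135 mm above the foot, in mid-width, axes as the pulley's; the rim itself may be 1.2 mm higher or lower. The wheel is grey, 50 mm across, 12 mm wide, its axle 25 mm below this point; its upper part stands clear of the fork.
- top_c (a point): Nominal top of the rim of pulley_c's wheel, 135 mm above the foot, in mid-width, axes as the pulley's; the rim itself may be 1.2 mm higher or lower. The wheel is grey, 50 mm across, 12 mm wide, its axle 25 mm below this point; its upper part stands clear of the fork.
- wheel_a (a joint): Angle of pulley_a's wheel, rad, right-handed about the pulley's x; endless, starts within 0.2 of zero. A fingertip pressed on the rim's top (about 4 N) and moved to the pulley's -y turns it positive, 25 mm per rad. Binding: 1 to 2 N at the rim, stops dead, rim up to 1.2 mm out of true. Free: hardly any drag, coasts on.
- wheel_b (a joint): Angle of pulley_b's wheel, rad, right-handed about the pulley's x; endless, starts within 0.2 of zero. A fingertip pressed on the rim's top (about 4 N) and moved to the pulley's -y turns it positive, 25 mm per rad. Binding: 1 to 2 N at the rim, stops dead, rim up to 1.2 mm out of true. Free: hardly any drag, coasts on.
- wheel_c (a joint): Angle of pulley_c's wheel, rad, right-handed about the pulley's x; endless, starts within 0.2 of zero. A fingertip pressed on the rim's top (about 4 N) and moved to the pulley's -y turns it positive, 25 mm per rad. Binding: 1 to 2 N at the rim, stops dead, rim up to 1.2 mm out of true. Free: hardly any drag, coasts on.
- rod_hook: Steel rod 12 mm thick with a bent hook on top, 142 mm tall, in the fourth rack socket; a bystander. Origin: its foot.
- dropper: Amber dropper bottle 32 mm across, 62 mm tall; a bystander. Origin: its underside.
- beaker: Glass beaker 60 mm across, 75 mm tall; a bystander. Origin: its underside.
- slotted_mass: Brass hanger mass 44 mm across, 70 mm tall; a bystander. Origin: its underside.
- eraser: White eraser 45 x 20 x 12 mm; a bystander.
- stopwatch: Black stopwatch 56 mm across, 14 mm thick; a bystander.
- pen: Blue pen 10 mm thick, 140 mm long, lying; a bystander.
Mind the look-alikes: they are no part of the job. What is shaped like the pulley_b but purple is not meant.

How it is judged:
By the outcome, as a careful person would: the job done as asked, in the order asked, and still so for the second after the job is handed in, with the robot touching nothing.
It also fails if it takes over 72 s, if anything falls off the work surface, if the arm or the gripper's body presses on something with over 40 N, if the wrist force passes 120 N, or if a joint passes its speed limit or range.

## Working session

There is one attempt and no reset: what is moved stays moved. The work goes in short steps, Python scripts to look and compute and a tool call to move; the robot and the scene stay as the last step left them, time stands still between calls to the robot, and variables do not carry over. Pictures are saved under pics/ and viewed, at most 10 in all, crops included, and the job is handed in when it is done.

Besides the shell and the picture viewer there is one more tool, called after ">>>" as a command line: name --pt "numbers of a row" for each row, then --argument value for the rest. drive_tool: Moves the arm, as the interface text tells. Its arguments: {"type":"object","properties":{"plan":{"type":"array"},"claw":{"type":"number"}},"required":["plan"]}

```bash
ls; mkdir -p pics; cat > h.py <<'E'
import numpy as np, cv2
from rig import arm
def cam(n):
    d=arm.read_camera(n); R,_=cv2.Rodrigues(np.array(d["rvec"],float)); d["R"]=R; d["t"]=np.array(d["tvec"],float).ravel(); return d
def save(d,f,box=None,s=1):
    im=cv2.cvtColor(d["pixels"],cv2.COLOR_RGB2BGR)
    if box: im=im[box[1]:box[3],box[0]:box[2]]
    cv2.imwrite("pics/"+f,cv2.resize(im,None,fx=s,fy=s,interpolation=cv2.INTER_CUBIC))
def ray(d,u,v,fish=False):
    x=(u-d["cx"])/d["fx"];y=(v-d["cy"])/d["fy"]
    if fish:
        r=np.hypot(x,y); c=np.array([x/r*np.sin(r),y/r*np.sin(r),np.cos(r)])
    else: c=np.array([x,y,1.])
    w=d["R"].T@c; return -d["R"].T@d["t"], w/np.linalg.norm(w)
def onz(d,u,v,z,fish=False):
    o,w=ray(d,u,v,fish); return o+w*(z-o[2])/w[2]
def tri(rays):
    A=np.zeros((3,3));b=np.zeros(3)
    for o,w in rays:
        P=np.eye(3)-np.outer(w,w);A+=P;b+=P@o
    return np.linalg.solve(A,b)
def proj(d,p,fish=False):
    c=d["R"]@np.array(p,float)+d["t"]
    if fish:
        r=np.hypot(c[0],c[1]);th=np.arctan2(r,c[2]);return d["cx"]+d["fx"]*th*c[0]/r,d["cy"]+d["fy"]*th*c[1]/r
    return d["cx"]+d["fx"]*c[0]/c[2],d["cy"]+d["fy"]*c[1]/c[2]
E
python3 - <<'E'
from h import *
for n in("scene","side","wrist"):
    d=cam(n);save(d,n+"0.png",None,1.4);print(n,-d["R"].T@d["t"],d["fx"],d["R"][2])
s=arm.get_state();print(s)
E
```

```text
pics
scene [1233.76769248  495.632857    756.16018327] 498.4976292622441 [-0.68540179 -0.41442637 -0.59872795]
side [427.95696071 668.31109282 825.59215893] 460.07829489378736 [ 0.08630968 -0.63497733 -0.76769423]
wrist [128.80571745 514.49399086 374.13671801] 325.19226210127806 [ 0.29660833 -0.1279484  -0.9463893 ]
{'t': 0.15, 'joint_positions': array([ 1.16598593e+00,  2.60568230e-01, -1.39063062e-01,  1.17273890e+00,
        3.97762661e-06,  1.57079598e+00]), 'dq': array([-0.00059626, -0.00227763,  0.0018199 , -0.00075783, -0.00280375,
       -0.00064539]), 'joint_efforts': array([-1.63807414e-03, -4.06007373e+01,  2.54166698e+01,  1.26923519e-02,
       -9.15750888e-05,  1.23996369e-05]), 'position': array([206.55650413, 482.0767798 , 230.64139407]), 'tcp_rot': array([-6.31476728e-01, -3.07714533e+00,  2.42024778e-03]), 'ft_force': array([ 0.59103092, -0.26654113,  0.58515708]), 'ft_torque': array([ 0.04362548, -0.04069663,  0.06268396]), 'finger_force': 0.0, 'grip_width': 85.17896040112308}
```

View pics/scene0.png

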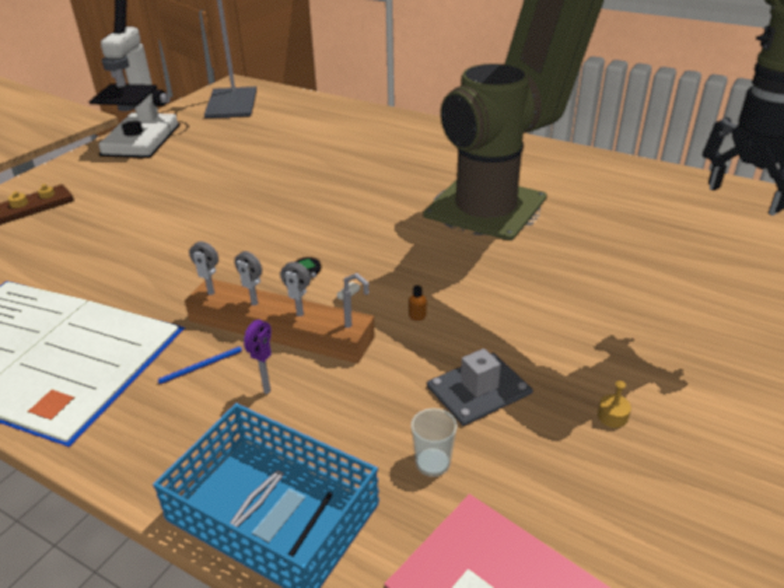

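View pics/side0.png

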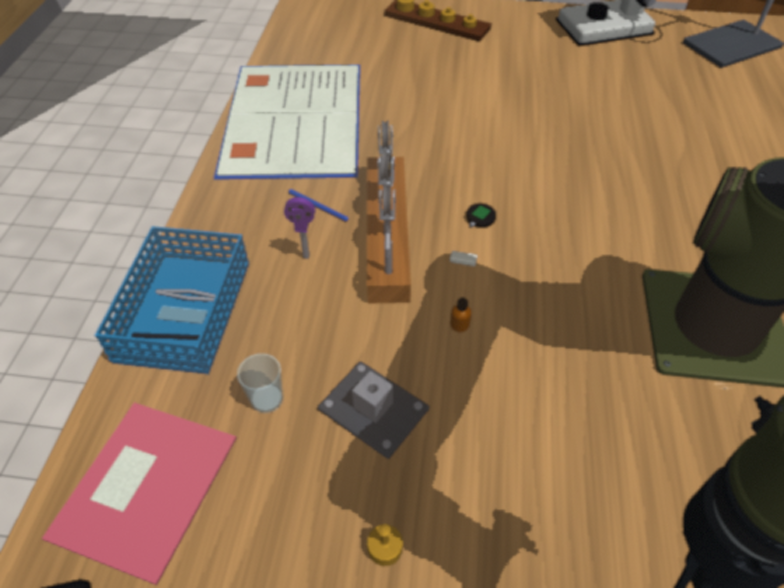

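The scene shows the rack at (280,320)/1.4 with three grey pulleys at (204,258), (248,270), (296,280) plus the rod hook at (350,295). The purple look-alike stands at (258,345) and the stand's socket is at (481,356). The side view shows the rack column at (386,130–290), the purple one at (300,215) and the stand at (373,392).

Candidates: the three grey wheels in the rack are wanted. The purple fork (258,345) and the hook (350,295) are not.

```bash
python3 - <<'E'
from h import *
d=cam("scene");a=cv2.cvtColor(d["pixels"],cv2.COLOR_RGB2BGR)
e=cam("side");b=cv2.cvtColor(e["pixels"],cv2.COLOR_RGB2BGR)
A=cv2.resize(a[165:265,125:275],None,fx=4,fy=4,interpolation=cv2.INTER_CUBIC)   #600x400
B=cv2.resize(b[80:220,255:300],None,fx=4,fy=4,interpolation=cv2.INTER_CUBIC) #180x560
C=np.zeros((600,790,3),np.uint8);C[:400,:600]=A;C[:560,605:785]=B
s1=cv2.resize(a[245:300,305:385],None,fx=2.4,fy=2.4);C[405:405+s1.shape[0],:s1.shape[1]]=s1
s2=cv2.resize(b[255:330,225:310],None,fx=2.4,fy=2.4);C[405:405+s2.shape[0],300:300+s2.shape[1]]=s2
cv2.imwrite("pics/crop1.png",C)
E
```

```text
(no output)
```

View pics/crop1.png

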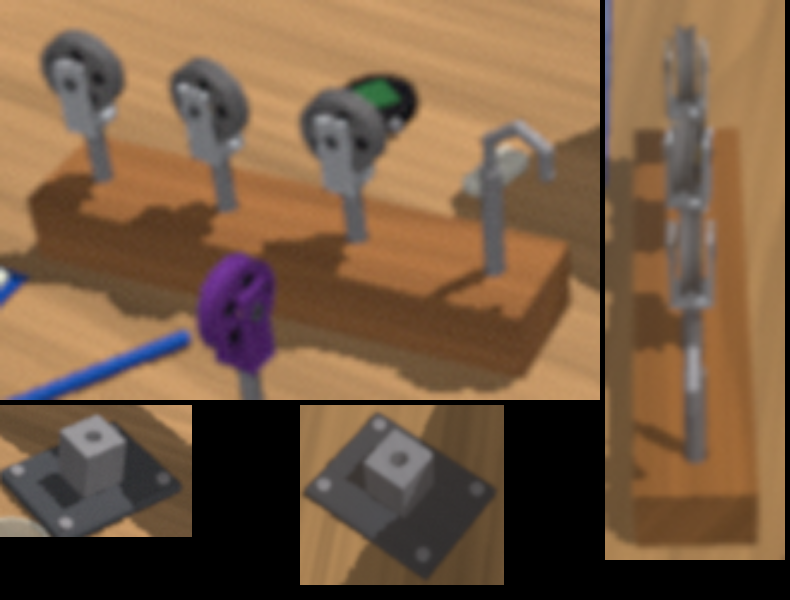

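```bash
python3 - <<'E'
from h import *
d=cam("scene");e=cam("side")
f=lambda x,y:(125+(x+.5)/4-.5,165+(y+.5)/4-.5)
g=lambda x,y:(255+(x-605+.5)/4-.5,80+(y+.5)/4-.5)
print("rackcorners side",[onz(e,*g(*p),45)[:2].round(1) for p in[(635,130),(740,130),(755,497),(632,497)]])
print("rackcorner scene",[onz(d,*f(*p),45)[:2].round(1) for p in[(85,143),(570,243),(522,325),(30,202)]])
for p in[(102,180),(227,208),(357,240),(494,272)]:print("rod",onz(d,*f(*p),45)[:2].round(1))
print("hook side",onz(e,*g(696,460),45)[:2])
for p in[(84,75),(212,100),(345,133)]:print("wheel axle scene at z=120",onz(d,*f(*p),120)[:2].round(1))
for p in[(70,85),(193,105),(329,140)]:print("axle front",onz(d,*f(*p),120)[:2].round(1))
r1=ray(d,305+94.5/2.4-.5,245+31.5/2.4-.5);r2=ray(e,225+100.5/2.4-.5,255+54.5/2.4-.5)
print("stand",tri([r1,r2]).round(1),onz(d,305+94.5/2.4-.5,245+31.5/2.4-.5,60),onz(e,225+100.5/2.4-.5,255+54.5/2.4-.5,60))
for p in[(686,30),(688,108),(690,215)]:print("wheel top side",onz(e,*g(*p),145)[:2].round(1))
for p in[(690,190),(690,300)]:print("cheeks bottom side z85",onz(e,*g(*p),85)[:2].round(1))
E
```

```text
rackcorners side [array([ 600. , -289.2]), array([ 530.8, -298.1]), array([485.4,  16.5]), array([552.8,  25.3])]
rackcorner scene [array([ 543.8, -298.3]), array([485.1,  15.2]), array([558.5,  29. ]), array([ 605. , -286.1])]
rod [ 567.8 -263. ]
rod [ 553.5 -179.1]
rod [541.3 -93.8]
rod [527.8  -8.9]
hook side [521.312512    -6.20589354]
wheel axle scene at z=120 [ 565.6 -261.5]
wheel axle scene at z=120 [ 550.2 -179.3]
wheel axle scene at z=120 [540.4 -93.5]
axle front [ 577.3 -261.5]
axle front [ 559.3 -185.7]
axle front [550.  -97.3]
stand [513.  216.8  57.5] [516.05380847 218.60303875  60.        ] [512.64339303 217.49721931  60.        ]
wheel top side [ 561.6 -265.2]
wheel top side [ 550.2 -190.4]
wheel top side [536.4 -97.6]
cheeks bottom side z85 [ 549.1 -187.8]
cheeks bottom side z85 [536.2 -92.5]
```

>>> drive_tool --pt "1.43 -2.88 0 0 0 -0.0425" --pt "1.43 -2.88 0 0 0 -0.0425" --pt "1.43 -2.88 0 0 0 -0.0425" --pt "1.43 -2.88 0 0 0 -0.0425" --pt "1.43 -2.88 0 0 0 -0.0425" --pt "1.43 -2.88 0 0 0 -0.0425" --pt "1.43 -2.88 0 0 0 -0.0425" --pt "1.43 -2.88 0 0 0 -0.0425" --pt "1.43 -2.88 0 0 0 -0.0425" --pt "1.43 -2.88 0 0 0 -0.0425" --pt "1.43 -2.88 0 0 0 -0.0425" --pt "1.43 -2.88 0 0 0 -0.0425" --claw -1

```text
t: 1.35
position: [378.8, 135.5, 231.5]
tcp_rot: [1.39, 2.817, 0.001]
ft_force: [0.0, 1.1, -0.4]
grip_width: -0.0
finger_force: 0.0
```

>>> drive_tool --pt "1.43 -2.88 0 0 0 -0.0425" --pt "1.43 -2.88 0 0 0 -0.0425" --pt "1.43 -2.88 0 0 0 -0.0425" --pt "1.43 -2.88 0 0 0 -0.0425" --pt "1.43 -2.88 0 0 0 -0.0425" --pt "1.43 -2.88 0 0 0 -0.0425" --pt "1.43 -2.88 0 0 0 -0.0425" --pt "1.43 -2.88 0 0 0 -0.0425" --pt "1.43 -2.88 0 0 0 -0.0425" --pt "1.43 -2.88 0 0 0 -0.0425" --pt "1.43 -2.88 0 0 0 -0.0425" --pt "1.43 -2.88 0 0 0 -0.0425"

```text
t: 2.35
position: [550.4, -210.2, 231.2]
tcp_rot: [-2.056, -2.375, -0.0]
ft_force: [0.9, -0.8, -0.2]
grip_width: 0.0
finger_force: 0.0
```

```bash
python3 - <<'E'
from h import *
d=cam("wrist");save(d,"w1.png",None,1.4);s=arm.get_state()
for k in("t","position","tcp_rot","joint_positions","ft_force","grip_width"):print(k,s[k])
E
```

```text
t 2.4
position [ 553.56145671 -215.73351941  230.60507761]
tcp_rot [ 2.05851987  2.3656144  -0.0028165 ]
joint_positions [-0.36965213  0.37632088  0.03044469  1.22014184 -0.00363474  1.06253089]
ft_force [ 6.05545339 -4.64688234  1.16438649]
grip_width -0.2220130594533595
```

View pics/w1.png

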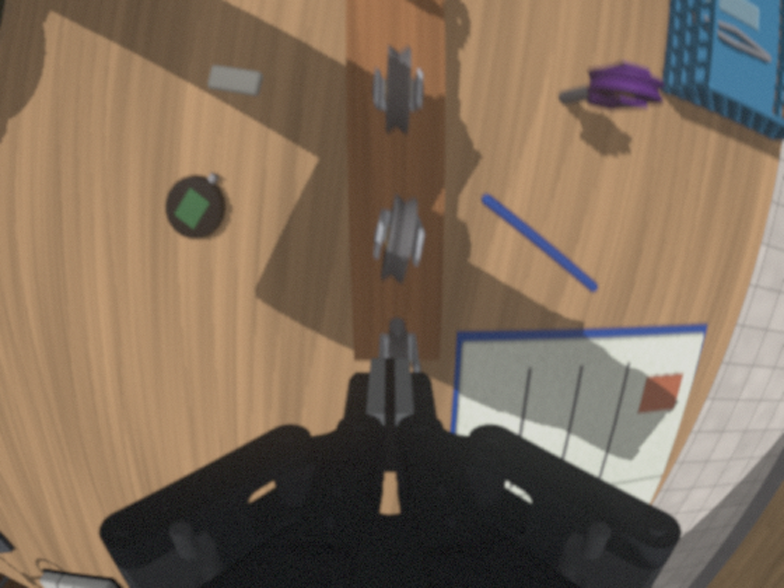

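The wrist view shows wheel 3 at (398,90), wheel 2 at (399,238), slightly turned, and wheel 1 at (398,345), partly behind the shut fingers. The purple look-alike is off the rack at (623,86).

```bash
python3 - <<'E'
from h import *
d=cam("wrist");save(d,"w2.png",(230,0,330,270),2.2)
A=cv2.cvtColor(d["pixels"],cv2.COLOR_RGB2BGR)
C=np.zeros((600,790,3),np.uint8)
C[:,:390]=cv2.resize(A[25:105,259:311],(390,600),interpolation=cv2.INTER_CUBIC)
C[:,400:]=cv2.resize(A[135:215,259:311],(390,600),interpolation=cv2.INTER_CUBIC)
cv2.imwrite("pics/w2.png",C)
f=lambda x,y,z:onz(d,x/1.4,y/1.4,z,True)[:2].round(1)
print("w3 ends z120",f(399,46,120),f(398,132,120),"w2",f(405,198,120),f(395,280,120),"w1 far end",f(397,320,120))
for p in[(345,358),(440,358)]:print("rack",f(*p,45))
E
```

```text
w3 ends z120 [539.1 -81.3] [ 545.3 -129.6] w2 [ 554.4 -165.6] [ 555.7 -214.2] w1 far end [ 560.5 -239.2]
rack [ 529.4 -309.8]
rack [ 606.2 -299.3]
```

View pics/w2.png

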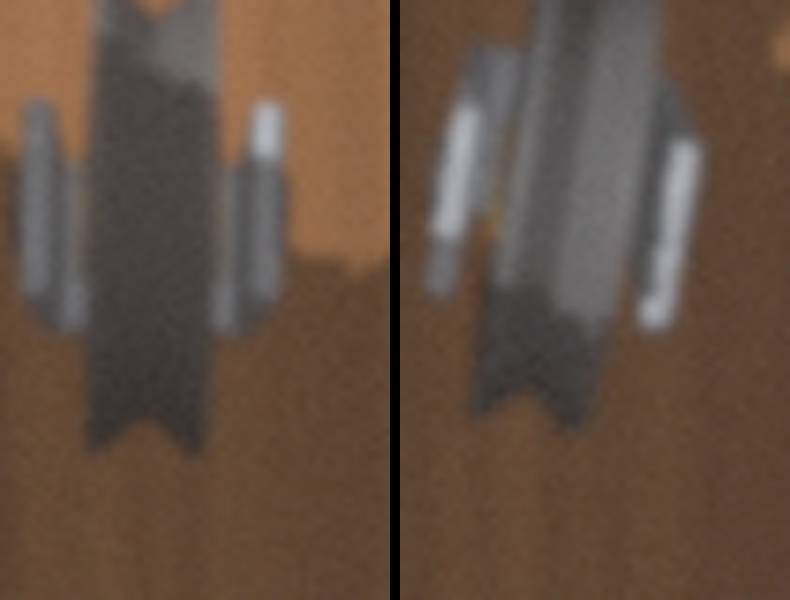

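```bash
python3 - <<'E'
from h import *
s=arm.get_state();print(s["t"],s["position"],s["ft_force"])
d=cam("wrist");cv2.imwrite("w_fresh.png",cv2.cvtColor(d["pixels"],cv2.COLOR_RGB2BGR))
A=cv2.cvtColor(d["pixels"],cv2.COLOR_RGB2BGR);old=cv2.resize(cv2.imread("pics/w1.png"),(560,420),interpolation=cv2.INTER_AREA)
def sh(x0,y0,x1,y1):
    r=cv2.matchTemplate(A[max(0,y0-12):y1+12,x0-12:x1+12],old[y0:y1,x0:x1],cv2.TM_CCOEFF_NORMED);_,m,_,l=cv2.minMaxLoc(r);return l[0]-12,l[1]-min(12,y0),round(m,2)
s3=sh(262,28,305,98);s2=sh(262,138,308,204);sr=sh(245,230,320,258);print(s3,s2,sr)
f=lambda x,y,z,s:onz(d,x/1.4+s[0],y/1.4+s[1],z,True)[:2].round(1)
print("w3 ends z120",f(399,46,120,s3),f(398,132,120,s3),"w2",f(405,198,120,s2),f(395,280,120,s2))
for p in[(345,358),(440,358)]:print("rack",f(*p,45,sr))
# crop coords (7.5x): cheek bright strips, assumes same shift basis as fresh
g=lambda x,y,ox,oy,z:onz(d,ox+x/7.5,oy+y/7.5,z,True)[:2]
for n,pts,ox,oy in(("w3",[(38,105),(38,300),(268,105),(262,320)],259,25),("w2",[(475,60),(438,290),(690,140),(655,325)],259-400/7.5,135)):
    P=np.array([g(*p,ox,oy,134) for p in pts]);print(n,P.round(1).tolist(),P.mean(0).round(1))
    for a,b in((0,1),(2,3)):v=P[b]-P[a];print(" yaw",np.arctan2(v[0],-v[1]).round(3))
E
```

```text
2.45 [ 552.03709194 -212.7928017   230.47395854] [-0.65784124  0.26796481  1.36213036]
(-3, -6, 0.98) (-3, -5, 0.98) (-2, -3, 0.96)
w3 ends z120 [534.1 -73.5] [ 540.4 -122. ] w2 [ 549.7 -158.8] [ 550.9 -206.9]
rack [ 525.2 -302.7]
rack [ 601.5 -291.9]
w3 [[522.9, -87.6], [525.6, -107.1], [544.7, -84.5], [547.2, -106.0]] [535.1 -96.3]
 yaw 0.141
 yaw 0.115
w2 [[537.1, -163.9], [536.6, -187.6], [559.4, -168.8], [558.8, -188.1]] [ 547.9 -177.1]
 yaw -0.023
 yaw -0.029
```

>>> drive_tool --pt "-0.25 2.16 0 0 0 0" --pt "-0.25 2.16 0 0 0 0" --pt "-0.25 2.16 0 0 0 0" --pt "-0.25 2.16 0 0 0 0" --pt "-0.25 2.16 -1.0 0 0 0" --pt "-0.25 2.16 -1.5 0 0 0" --pt "0 0 -2.0 0 0 0" --pt "0 0 -2.0 0 0 0" --pt "0 0 -1.0 0 0 0" --pt "0 0 -0.6 0 0 0" --pt "0 0 0 0 0 0" --pt "0 0 0 0 0 0"

```text
t: 3.5
position: [535.1, -79.0, 150.8]
tcp_rot: [2.053, 2.377, 0.0]
ft_force: [1.0, 0.3, -0.0]
grip_width: 0.2
finger_force: 0.0
```

```bash
python3 - <<'E'
from h import *
d=cam("scene");e=cam("side")
a=cv2.cvtColor(d["pixels"],cv2.COLOR_RGB2BGR);b=cv2.cvtColor(e["pixels"],cv2.COLOR_RGB2BGR)
cv2.imwrite("sc_ref.png",a)
C=np.zeros((480,800,3),np.uint8)
C[:400,:400]=cv2.resize(a[155:255,125:225],(400,400),interpolation=cv2.INTER_CUBIC)
C[:480,410:790]=cv2.resize(b[90:210,235:330],(380,480),interpolation=cv2.INTER_CUBIC)
cv2.imwrite("pics/c3.png",C);s=arm.get_state();print(s["position"],s["ft_force"],s["tcp_rot"])
E
```

```text
[535.80424888 -79.32046801 151.41553392] [-0.60592873  0.57666718  0.84730148] [2.05284369e+00 2.37593681e+00 1.77481644e-03]
```

View pics/c3.png

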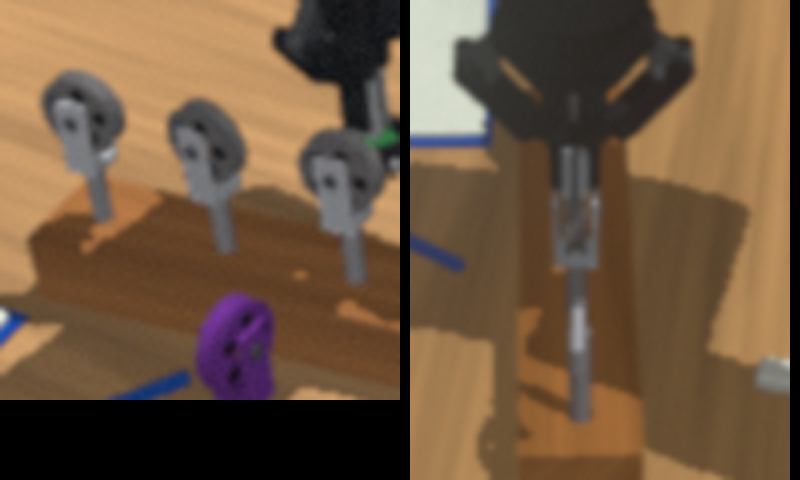

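The fingertip is centred over the rack-end wheel (wheel 3) in both views and is still clear of it.

>>> drive_tool --pt "0.05 -0.4 -0.2 0 0 0" --pt "0 0 -0.2 0 0 0" --pt "0 0 -0.05 0 0 0" --pt "0 0 0 0 0 0" --pt "0 0 0 0 0 0"

```text
t: 4.02
position: [535.4, -83.2, 145.8]
tcp_rot: [-2.054, -2.377, 0.0]
ft_force: [0.3, -0.3, -0.0]
grip_width: -0.1
finger_force: 0.0
```

>>> drive_tool --pt "0 0 -0.05 0 0 0" --pt "0 0 0 0 0 0" --pt "0 0 0 0 0 0"

```text
t: 4.27
position: [535.4, -83.0, 145.3]
tcp_rot: [-2.053, -2.378, 0.0]
ft_force: [1.0, -0.4, -0.4]
grip_width: -0.1
finger_force: 0.0
```

>>> drive_tool --pt "0 0 -0.05 0 0 0" --pt "0 0 0 0 0 0" --pt "0 0 0 0 0 0"

```text
t: 4.52
position: [535.4, -83.0, 144.8]
tcp_rot: [-2.053, -2.378, 0.0]
ft_force: [-0.1, -0.8, -0.3]
grip_width: -0.1
finger_force: 0.0
```

>>> drive_tool --pt "0 0 -0.05 0 0 0" --pt "0 0 0 0 0 0" --pt "0 0 0 0 0 0"

```text
t: 4.77
position: [535.4, -83.0, 144.3]
tcp_rot: [-2.053, -2.377, 0.0]
ft_force: [-0.6, -0.6, -0.3]
grip_width: 0.3
finger_force: 0.0
```

>>> drive_tool --pt "0 0 -0.05 0 0 0" --pt "0 0 0 0 0 0" --pt "0 0 0 0 0 0"

```text
t: 5.02
position: [535.4, -83.0, 143.8]
tcp_rot: [-2.054, -2.377, 0.0]
ft_force: [-0.6, 0.4, 0.4]
grip_width: -0.1
finger_force: 0.0
```

>>> drive_tool --pt "0 0 -0.05 0 0 0" --pt "0 0 0 0 0 0" --pt "0 0 0 0 0 0"

```text
t: 5.27
position: [535.4, -83.0, 143.3]
tcp_rot: [-2.053, -2.377, -0.0]
ft_force: [0.0, 0.0, 0.0]
grip_width: 0.1
finger_force: 0.0
```

>>> drive_tool --pt "0 0 0.25 0 0 0" --pt "0.1 -0.8 0 0 0 0" --pt "0.04 -0.5 0 0 0 0" --pt "0 0 -0.1 0 0 0" --pt "0 0 0 0 0 0" --pt "0 0 0 0 0 0"

```text
t: 5.77
position: [536.7, -96.2, 144.6]
tcp_rot: [-2.054, -2.377, 0.0]
ft_force: [-0.1, 0.1, 0.6]
grip_width: -0.0
finger_force: 0.0
```

>>> drive_tool --pt "0 0 -0.03 0 0 0" --pt "0 0 0 0 0 0" --pt "0 0 0 0 0 0"

```text
t: 6.02
position: [536.8, -95.9, 144.5]
tcp_rot: [-2.053, -2.378, 0.0]
ft_force: [-0.3, -0.2, -0.0]
grip_width: 0.2
finger_force: 0.0
```

>>> drive_tool --pt "0 0 -0.04 0 0 0" --pt "0 0 0 0 0 0" --pt "0 0 0 0 0 0"

```text
t: 6.27
position: [536.8, -95.9, 144.1]
tcp_rot: [-2.053, -2.378, 0.0]
ft_force: [0.3, -0.7, 0.0]
grip_width: -0.2
finger_force: 0.0
```

>>> drive_tool --pt "0 0 -0.04 0 0 0" --pt "0 0 0 0 0 0" --pt "0 0 0 0 0 0"

```text
t: 6.52
position: [537.0, -96.1, 143.8]
tcp_rot: [2.053, 2.377, 0.0]
ft_force: [-1.1, -0.9, 0.6]
grip_width: -0.3
finger_force: 0.3
```

>>> drive_tool --pt "0 0 -0.03 0 0 0" --pt "0 0 0 0 0 0" --pt "0 0 0 0 0 0"

```text
t: 6.77
position: [537.1, -96.1, 143.7]
tcp_rot: [2.053, 2.377, 0.001]
ft_force: [-0.9, -0.1, 2.0]
grip_width: -0.2
finger_force: 1.2
```

>>> drive_tool --pt "0 0 -0.03 0 0 0" --pt "0 0 0 0 0 0" --pt "0.03 -0.25 0 0 0 0" --pt "0.03 -0.25 0 0 0 0" --pt "0.03 -0.25 0 0 0 0"

```text
t: 7.18
position: [538.1, -103.4, 143.5]
tcp_rot: [2.053, 2.378, 0.002]
ft_force: [-0.5, 1.4, 5.8]
grip_width: -0.2
finger_force: 2.8
```

>>> drive_tool --pt "0.03 -0.25 0.02 0 0 0" --pt "0.03 -0.25 0 0 0 0" --pt "0.03 -0.25 0 0 0 0"

```text
t: 7.43
position: [538.8, -111.2, 143.4]
tcp_rot: [2.053, 2.377, 0.001]
ft_force: [-0.4, 1.0, 3.7]
grip_width: 0.3
finger_force: 1.6
```

>>> drive_tool --pt "0.03 -0.25 0 0 0 0" --pt "0.03 -0.25 0.4 0 0 0" --pt "0 0 0 0 0 0" --pt "-0.2 1.6 0 0 0 0" --pt "-0.2 1.6 0 0 0 0" --pt "0 0.1 -0.2 0 0 0" --pt "0 0 -0.15 0 0 0" --pt "0 0 0 0 0 0" --pt "0 0 0 0 0 0"

```text
t: 8.18
position: [535.2, -83.6, 143.5]
tcp_rot: [-2.054, -2.377, 0.001]
ft_force: [-0.7, 0.3, 0.4]
grip_width: -0.0
finger_force: 0.0
```

```bash
cat >> h.py <<'E'
def strip(f,box,frames,s=4):
    import glob
    cv2.imwrite(f,np.hstack([cv2.resize(i[box[1]:box[3],box[0]:box[2]],None,fx=s,fy=s,interpolation=cv2.INTER_CUBIC) for i in frames]))
E
python3 - <<'E'
from h import *
a=cv2.cvtColor(cam("scene")["pixels"],cv2.COLOR_RGB2BGR);cv2.imwrite("sc_3.png",a)
ref=cv2.imread("sc_ref.png");b=(195,184,225,215)
print(np.abs(a.astype(int)-ref)[b[1]:b[3],b[0]:b[2]].mean(), np.abs(a.astype(int)-ref)[175:210,165:190].mean())
E
```

```text
9.075268817204302 1.8548571428571428
```

>>> drive_tool --pt "0 -0.1 -0.05 0 0 0" --pt "0.03 -0.25 0 0 0 0" --pt "0.03 -0.25 0 0 0 0" --pt "0.03 -0.25 0 0 0 0"

```text
t: 8.57
position: [536.5, -91.6, 143.8]
tcp_rot: [2.054, 2.377, 0.002]
ft_force: [-0.5, 1.5, 4.2]
grip_width: 0.3
finger_force: 2.2
```

>>> drive_tool --pt "0.03 -0.25 0.02 0 0 0" --pt "0.03 -0.25 0 0 0 0" --pt "0.03 -0.25 0 0 0 0"

```text
t: 8.82
position: [537.5, -99.4, 144.1]
tcp_rot: [2.053, 2.377, 0.001]
ft_force: [0.2, 1.5, 6.4]
grip_width: -0.1
finger_force: 2.9
```

>>> drive_tool --pt "0.03 -0.25 0.04 0 0 0" --pt "0.03 -0.25 0.02 0 0 0" --pt "0.03 -0.25 0.01 0 0 0" --pt "0.03 -0.25 0 0 0 0"

```text
t: 9.15
position: [538.6, -109.3, 144.5]
tcp_rot: [2.053, 2.377, 0.001]
ft_force: [-1.0, 1.3, 3.6]
grip_width: 0.2
finger_force: 2.2
```

>>> drive_tool --pt "0.03 -0.25 0 0 0 0" --pt "0.03 -0.25 0 0 0 0" --pt "0.03 -0.25 0.3 0 0 0" --pt "0 0 0.4 0 0 0" --pt "0.3 -1.7 0 0 0 0" --pt "0.3 -1.7 0 0 0 0" --pt "0.3 -1.6 0 0 0 0" --pt "0 0 -0.3 0 0 0" --pt "0 0 -0.2 0 0 0" --pt "0 0 0 0 0 0" --pt "0 0 0 0 0 0"

```text
t: 10.07
position: [547.5, -165.8, 145.8]
tcp_rot: [-2.052, -2.377, 0.001]
ft_force: [0.7, 0.3, -0.1]
grip_width: 0.0
finger_force: 0.0
```

```bash
python3 - <<'E'
from h import *
a=cv2.cvtColor(cam("scene")["pixels"],cv2.COLOR_RGB2BGR);cv2.imwrite("sc_4.png",a)
c=cv2.cvtColor(cam("scene")["pixels"],cv2.COLOR_RGB2BGR)
ref=cv2.imread("sc_3.png");b=(195,184,225,215)
f=lambda p,q:np.abs(p.astype(int)-q)[b[1]:b[3],b[0]:b[2]].mean()
print(f(a,ref),f(a,c));print(arm.get_state()["position"])
E
```

```text
9.434767025089606 1.3759856630824372
[ 547.90818327 -165.78698487  146.1740115 ]
```

>>> drive_tool --pt "0.1 -0.5 -0.05 0 0 0" --pt "0 0 -0.03 0 0 0" --pt "0 0 0 0 0 0" --pt "0 0 0 0 0 0"

```text
t: 10.5
position: [549.2, -171.5, 145.4]
tcp_rot: [-2.053, -2.378, -0.0]
ft_force: [0.3, 0.2, -0.1]
grip_width: -0.1
finger_force: 0.0
```

>>> drive_tool --pt "0 0 -0.05 0 0 0" --pt "0 0 0 0 0 0" --pt "0 0 0 0 0 0"

```text
t: 10.75
position: [549.1, -171.5, 144.9]
tcp_rot: [-2.053, -2.378, 0.0]
ft_force: [0.2, 0.2, -0.5]
grip_width: 0.2
finger_force: 0.1
```

>>> drive_tool --pt "0 0 -0.04 0 0 0" --pt "0 0 0 0 0 0" --pt "0 0 0 0 0 0"

```text
t: 11.0
position: [549.3, -171.5, 144.7]
tcp_rot: [2.053, 2.377, 0.0]
ft_force: [0.4, -0.4, 0.6]
grip_width: 0.2
finger_force: 0.7
```

>>> drive_tool --pt "0 0 -0.04 0 0 0" --pt "0 0 0 0 0 0" --pt "0 -0.25 0 0 0 0" --pt "0 -0.25 0 0 0 0" --pt "0 -0.25 0 0 0 0"

```text
t: 11.42
position: [549.6, -179.5, 144.8]
tcp_rot: [2.052, 2.377, 0.0]
ft_force: [-0.6, 0.2, 6.2]
grip_width: 0.2
finger_force: 2.6
```

>>> drive_tool --pt "0 -0.3 0.03 0 0 0" --pt "0 -0.4 0 0 0 0" --pt "0 -0.5 0 0 0 0"

```text
t: 11.67
position: [549.3, -191.5, 144.7]
tcp_rot: [2.053, 2.377, 0.0]
ft_force: [-1.1, -0.7, 2.6]
grip_width: 0.0
finger_force: 1.6
```

>>> drive_tool --pt "0 -0.7 0.02 0 0 0" --pt "0 -0.7 0.3 0 0 0" --pt "0 0 0.2 0 0 0"

```text
t: 11.92
position: [548.9, -206.5, 149.1]
tcp_rot: [-2.055, -2.376, 0.001]
ft_force: [0.7, -0.2, -0.0]
grip_width: -0.1
finger_force: 0.0
```

```bash
python3 - <<'E'
from h import *
F=[cv2.cvtColor(cam("scene")["pixels"],cv2.COLOR_RGB2BGR) for _ in range(6)]
b=(165,177,190,208)
print([round(np.abs(F[i+1].astype(int)-F[i])[b[1]:b[3],b[0]:b[2]].mean(),2) for i in range(5)], np.abs(F[0].astype(int)-cv2.imread("sc_4.png"))[b[1]:b[3],b[0]:b[2]].mean())
print(arm.get_state()["position"])
E
```

```text
[np.float64(2.31), np.float64(3.42), np.float64(3.09), np.float64(2.94), np.float64(3.05)] 18.036559139784945
[ 549.00144336 -204.73733718  149.38656221]
```

>>> drive_tool --pt "0.4 -1.6 0 0 0 0" --pt "0.4 -1.6 0 0 0 0" --pt "0.4 -1.6 0 0 0 0" --pt "0 0 -0.3 0 0 0" --pt "0 0 0 0 0 0" --pt "0 0 0 0 0 0"

```text
t: 12.72
position: [560.6, -252.2, 146.1]
tcp_rot: [-2.052, -2.377, 0.0]
ft_force: [0.4, -0.4, -0.1]
grip_width: -0.3
finger_force: 0.0
```

```bash
python3 - <<'E'
from h import *
a=cv2.cvtColor(cam("scene")["pixels"],cv2.COLOR_RGB2BGR);cv2.imwrite("sc_5.png",a)
b=cv2.cvtColor(cam("side")["pixels"],cv2.COLOR_RGB2BGR)
C=np.zeros((480,800,3),np.uint8)
C[:400,:400]=cv2.resize(a[155:255,125:225],(400,400),interpolation=cv2.INTER_CUBIC)
C[:480,410:790]=cv2.resize(b[70:190,235:330],(380,480),interpolation=cv2.INTER_CUBIC)
cv2.imwrite("pics/c4.png",C);print(arm.get_state()["position"])
E
```

```text
[ 560.73467814 -252.09852885  146.45719835]
```

View pics/c4.png

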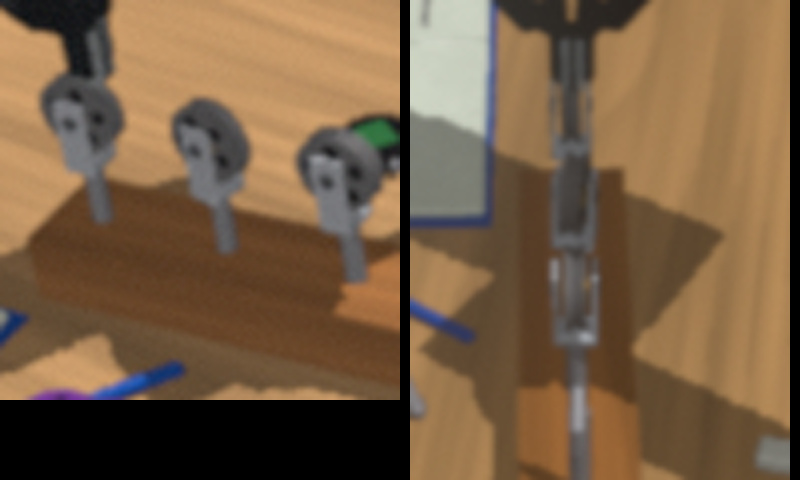

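The fingertip sits just above wheel 1, the farthest one, centred in both views. The other two pulleys still stand home.

>>> drive_tool --pt "0 -0.3 -0.05 0 0 0" --pt "0 0 0 0 0 0" --pt "0 0 0 0 0 0"

```text
t: 13.07
position: [561.1, -255.8, 146.2]
tcp_rot: [2.053, 2.378, 0.0]
ft_force: [-0.7, -0.1, 0.6]
grip_width: 0.1
finger_force: 0.0
```

>>> drive_tool --pt "0 0 -0.04 0 0 0" --pt "0 0 0 0 0 0" --pt "0 0 0 0 0 0"

```text
t: 13.32
position: [561.3, -256.0, 145.9]
tcp_rot: [2.053, 2.377, 0.0]
ft_force: [0.2, -0.6, 1.0]
grip_width: 0.2
finger_force: 0.5
```

>>> drive_tool --pt "0 0 -0.04 0 0 0" --pt "0 0 0 0 0 0" --pt "0.03 -0.25 0 0 0 0" --pt "0.03 -0.25 0 0 0 0" --pt "0.03 -0.25 0 0 0 0"

```text
t: 13.73
position: [562.3, -263.5, 145.7]
tcp_rot: [2.053, 2.378, 0.001]
ft_force: [-0.8, 2.0, 5.0]
grip_width: -0.0
finger_force: 2.8
```

>>> drive_tool --pt "0.03 -0.25 0.01 0 0 0" --pt "0.03 -0.25 0 0 0 0" --pt "0.03 -0.25 0 0 0 0" --pt "0.03 -0.25 0 0 0 0"

```text
t: 14.07
position: [563.8, -273.5, 145.9]
tcp_rot: [2.053, 2.377, 0.002]
ft_force: [-0.2, 1.8, 5.2]
grip_width: 0.2
finger_force: 2.6
```

>>> drive_tool --pt "0.03 -0.25 0.01 0 0 0" --pt "0.03 -0.25 0 0 0 0" --pt "0.03 -0.25 0 0 0 0" --pt "0 0 0.4 0 0 0" --pt "0 0 0 0 0 0" --pt "-0.15 1.3 0 0 0 0" --pt "-0.15 1.3 0 0 0 0" --pt "0 0 -0.2 0 0 0" --pt "0 0 -0.15 0 0 0" --pt "0 0 0 0 0 0" --pt "0 0 0 0 0 0"

```text
t: 14.98
position: [561.1, -254.8, 145.8]
tcp_rot: [-2.053, -2.378, 0.0]
ft_force: [-0.3, -0.0, -0.2]
grip_width: 0.1
finger_force: 0.0
```

>>> drive_tool --pt "0 0 -0.05 0 0 0" --pt "0.03 -0.25 0 0 0 0" --pt "0.03 -0.25 0 0 0 0" --pt "0.03 -0.25 0 0 0 0"

```text
t: 15.32
position: [562.3, -262.5, 145.8]
tcp_rot: [-2.053, -2.377, -0.002]
ft_force: [0.6, 1.6, 2.5]
grip_width: 0.2
finger_force: 1.5
```

>>> drive_tool --pt "0.03 -0.25 -0.01 0 0 0" --pt "0.03 -0.25 0 0 0 0" --pt "0.03 -0.25 0 0 0 0" --pt "0.03 -0.25 0 0 0 0"

```text
t: 15.65
position: [563.7, -272.9, 145.7]
tcp_rot: [2.053, 2.377, 0.001]
ft_force: [0.6, 2.0, 3.2]
grip_width: -0.0
finger_force: 1.6
```

>>> drive_tool --pt "0.03 -0.25 0 0 0 0" --pt "0.03 -0.25 0 0 0 0" --pt "0.03 -0.25 0 0 0 0" --pt "0 0 0.4 0 0 0" --pt "0 0 2 0 0 0" --pt "-0.3 0 3 0 0 -0.042" --pt "-0.3 0.5 3 0 0 -0.042" --pt "-0.3 0.5 1 0 0 -0.042" --pt "-0.3 0.5 0.5 0 0 -0.042" --pt "-0.2 0.4 0 0 0 0" --pt "0 0 0 0 0 0" --pt "0 0 0 0 0 0"

```text
t: 16.65
position: [549.5, -260.9, 243.5]
tcp_rot: [-2.244, -2.197, 0.002]
ft_force: [-0.4, 0.2, -0.4]
grip_width: 0.1
finger_force: 0.0
```

>>> drive_tool --pt "0 0 0 0 0 0" --pt "0 0 0 0 0 0" --pt "0 0 0 0 0 0" --claw 1

```text
t: 16.9
position: [550.0, -261.2, 243.6]
tcp_rot: [-2.245, -2.196, 0.001]
ft_force: [-0.3, 0.0, 0.1]
grip_width: 35.7
finger_force: 0.0
```

```bash
python3 - <<'E'
from h import *
d=cam("wrist");s=arm.get_state();print(s["position"],s["tcp_rot"],s["grip_width"],s["t"])
A=cv2.cvtColor(d["pixels"],cv2.COLOR_RGB2BGR);cv2.imwrite("w3.png",A);np.savez("w3.npz",**{k:d[k] for k in("fx","fy","cx","cy","R","t")})
u,v=proj(d,(549,-180,134),True);print(u,v)
u,v=int(u),int(v);x0,y0=max(0,u-50),max(0,v-40);print(x0,y0)
c=cv2.resize(A[y0:y0+75,x0:x0+100],(800,600),interpolation=cv2.INTER_CUBIC);cv2.imwrite("pics/w3c.png",c)
a=cv2.cvtColor(cam("scene")["pixels"],cv2.COLOR_RGB2BGR)
f=lambda b:np.abs(a.astype(int)-cv2.imread("sc_5.png"))[b[1]:b[3],b[0]:b[2]].mean()
print("w1 change",f((135,170,157,200)),"w3 change",f((200,186,222,212)))
E
```

```text
[ 550.02319229 -261.16932668  243.77125746] [-2.24517555e+00 -2.19620665e+00  7.27677986e-04] 42.905632067583426 16.95
276.3304785280829 101.75322302256289
226 61
w1 change 19.65959595959596 w3 change 2.0093240093240095
```

View pics/w3c.png

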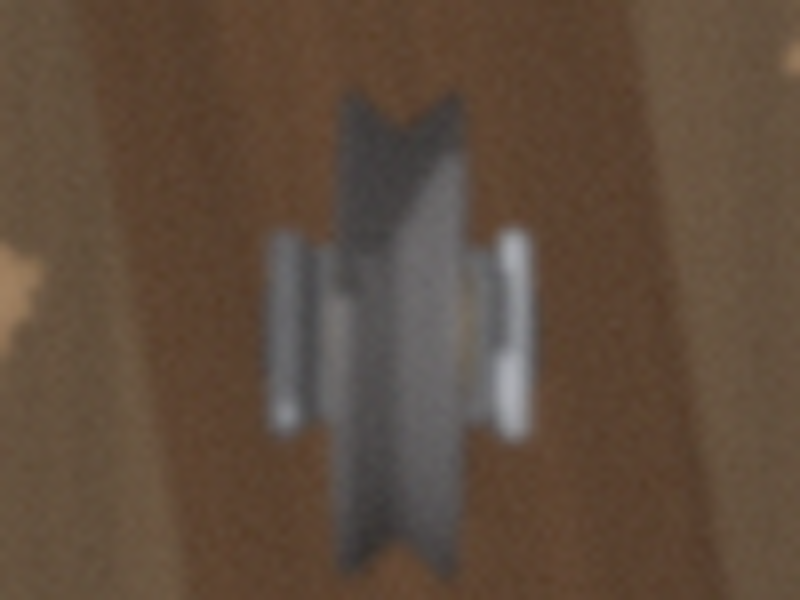

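The wrist crop shows the free pulley (wheel 2) head-on, cheek tops at (285,332) and (515,332) and the wheel at (400,335). Its yaw matches the tool's. Wheel 1 bound at about 2 N and turned, so the middle one is free.

```bash
python3 - <<'E'
from h import *
z=np.load("w3.npz");d={k:z[k] for k in z.files}
g=lambda x,y,zz:onz(d,226+(x+.5)/8-.5,61+(y+.5)/8-.5,zz,True)[:2].round(1)
print("cheeks",[g(*p,134) for p in((285,230),(285,435),(515,230),(515,435))],"c",g(400,332,134));print("wheel z120",g(402,90,120),g(398,575,120))
print("rack edges z45",g(80,10,45),g(185,590,45),g(635,10,45),g(720,590,45))
s=arm.get_state();R,_=cv2.Rodrigues(np.array(s["tcp_rot"],float));print(s["position"],R[:,1])
E
```

```text
cheeks [array([ 537.7, -170. ]), array([ 537.1, -190. ]), array([ 559.6, -170.5]), array([ 559.2, -190.5])] c [ 548.4 -180.2]
wheel z120 [ 549.1 -155.4] [ 547.5 -205.4]
rack edges z45 [ 507.4 -136.5] [ 518.6 -214. ] [ 578.8 -138.6] [ 589.  -215.5]
[ 550.05209518 -261.17122645  243.92793631] [ 9.99756480e-01 -2.20552689e-02 -7.38186612e-04]
```

>>> drive_tool --pt "-0.04 2.0 -1 0 0 0" --pt "-0.04 2.0 -1 0 0 0" --pt "-0.04 2.0 -1 0 0 0" --pt "-0.04 2.1 -1 0 0 0" --pt "0 0 0 0 0 0" --pt "0 0 -2.5 0 0 0" --pt "0 0 -2.5 0 0 0" --pt "0 0 -2.5 0 0 0" --pt "0 0 -1.5 0 0 0" --pt "0 0 -1 0 0 0" --pt "0 0 0 0 0 0" --pt "0 0 0 0 0 0" --claw 1

```text
t: 18.0
position: [548.7, -180.4, 104.6]
tcp_rot: [-2.246, -2.197, 0.0]
ft_force: [0.2, -0.7, 0.3]
grip_width: 85.1
finger_force: 0.0
```

>>> drive_tool --pt "-0.02 0.02 -0.5 0 0 0" --pt "0 0 -0.4 0 0 0" --pt "0 0 0 0 0 0" --pt "0 0 0 0 0 0"

```text
t: 18.33
position: [548.5, -179.9, 95.7]
tcp_rot: [2.245, 2.197, 0.0]
ft_force: [-0.1, 0.1, -0.8]
grip_width: 85.4
finger_force: 0.0
```

>>> drive_tool --pt "0 0 0 0 0 0" --pt "0 0 0 0 0 0" --pt "0 0 0 0 0 0" --pt "0 0 0 0 0 0" --pt "0 0 0 0 0 0" --pt "0 0 0 0 0 0" --pt "0 0 0 0 0 0" --pt "0 0 0 0 0 0" --claw -1

```text
t: 19.0
position: [549.2, -180.0, 95.7]
tcp_rot: [2.245, 2.196, 0.001]
ft_force: [2.4, 0.0, 0.1]
grip_width: 24.3
finger_force: 58.8
```

>>> drive_tool --pt "0 0 0.3 0 0 0" --pt "0 0 0.7 0 0 0" --pt "0 0 1 0 0 0" --pt "0 0 1 0 0 0" --pt "0 0 1 0 0 0" --pt "0 0 1 0 0 0"

```text
t: 19.5
position: [546.7, -179.4, 146.3]
tcp_rot: [-2.244, -2.195, 0.003]
ft_force: [-0.2, -0.7, -3.2]
grip_width: 24.6
finger_force: 59.7
```

>>> drive_tool --pt "0 0 2 0 0 0" --pt "0 0 3 0 0 0" --pt "0 0 3 0 0 0" --pt "0 0 2 0 0 0" --pt "0 0 1 0 0 0" --pt "-0.1 1.2 0 0 0 0" --pt "-0.2 2.5 0 0 0 0" --pt "-0.2 2.5 0 0 0 0" --pt "-0.3 2.5 0 0 0 0" --pt "-0.3 2.5 0 0 0 0" --pt "-0.3 2.5 0 0 0 0" --pt "-0.3 2.5 0 0 0 0"

```text
t: 20.5
position: [528.9, -16.0, 253.6]
tcp_rot: [-2.243, -2.194, 0.005]
ft_force: [0.9, 0.3, -3.4]
grip_width: 24.7
finger_force: 59.7
```

>>> drive_tool --pt "-0.3 2.5 0 0 0 0" --pt "-0.3 2.5 0 0 0 0" --pt "-0.3 2.5 0 0 0 0" --pt "-0.3 2.5 0 0 0 0" --pt "-0.3 2.5 0 0 0 0" --pt "-0.3 2.5 0 0 0 0" --pt "-0.2 2.5 0 0 0 0" --pt "0 2.5 0 0 0 0" --pt "0 1.5 0 0 0 0" --pt "0 0 -2 0 0 0" --pt "0 0 -2 0 0 0" --pt "0 0 0 0 0 0"

```text
t: 21.5
position: [506.6, 196.6, 210.0]
tcp_rot: [-2.241, -2.195, 0.016]
ft_force: [0.3, -0.3, -3.3]
grip_width: 24.0
finger_force: 59.5
```

>>> drive_tool --pt "0 0 -2 0 0 0" --pt "0 0 -1.5 0 0 0" --pt "0 0 0 0 0 0" --pt "0 0 0 0 0 0" --pt "0 0 0 0 0 0"

```text
t: 21.92
position: [511.3, 197.2, 181.2]
tcp_rot: [-2.246, -2.197, -0.0]
ft_force: [-0.6, -0.8, -2.1]
grip_width: 24.5
finger_force: 59.5
```

```bash
python3 - <<'E'
from h import *
s=arm.get_state();print(s["position"],s["tcp_rot"],s["ft_force"],s["grip_width"],s["t"])
d=cam("scene");e=cam("side")
a=cv2.cvtColor(d["pixels"],cv2.COLOR_RGB2BGR);b=cv2.cvtColor(e["pixels"],cv2.COLOR_RGB2BGR);cv2.imwrite("pa.png",a);cv2.imwrite("pb.png",b)
p=proj(d,(514,217,80));q=proj(e,(514,217,80));print(p,q)
C=np.zeros((480,800,3),np.uint8)
x,y=int(p[0])-40,int(p[1])-60;C[:,:396]=cv2.resize(a[y:y+97,x:x+80],(396,480),interpolation=cv2.INTER_CUBIC)
x2,y2=int(q[0])-40,int(q[1])-60;C[:,404:]=cv2.resize(b[y2:y2+97,x2:x2+80],(396,480),interpolation=cv2.INTER_CUBIC)
print(x,y,x2,y2);cv2.imwrite("pics/st.png",C)
E
```

```text
[511.31039119 197.206449   181.16765957] [-2.24586241e+00 -2.19672125e+00 -2.54718132e-04] [-0.57996634 -0.83663797 -2.08504152] 24.517505420933553 21.9167
(np.float64(344.13266271208363), np.float64(249.4698456875032)) (np.float64(265.46180153091717), np.float64(271.38011665023834))
304 189 225 211
```

View pics/st.png

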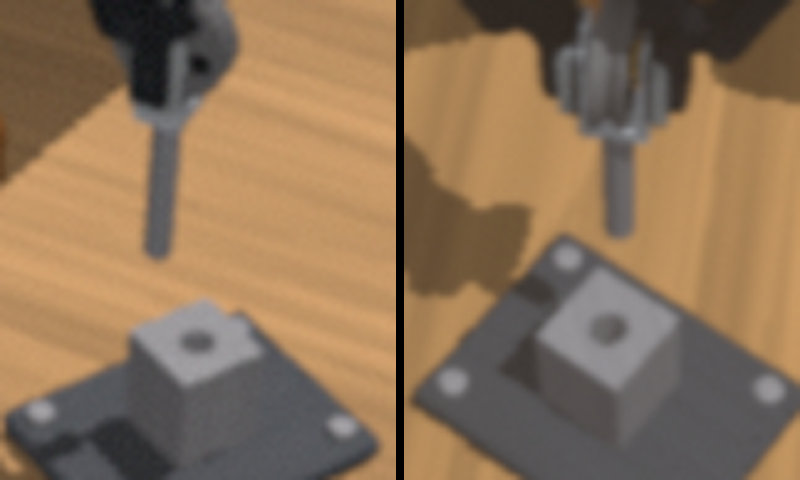

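The left panel (scene) shows the foot at (157,253) and the socket mouth at (198,342). The right panel (side) shows the foot at (621,232) and the mouth at (608,329).

```bash
python3 - <<'E'
from h import *
d=cam("scene");e=cam("side")
f=lambda x,y:(304+x/4.95-.4,189+y/4.95-.4)
g=lambda x,y:(225+(x-404)/4.95-.4,211+y/4.95-.4)
S=tri([ray(d,*f(198,342)),ray(e,*g(608,329))]);F=tri([ray(d,*f(157,253)),ray(e,*g(621,232))]);T=tri([ray(d,*f(168,125)),ray(e,*g(621,148))])
print("socket",S,"foot",F,"rodtop",T)
print("z60 socket",onz(d,*f(198,342),60),onz(e,*g(608,329),60))
print("z95.5 foot",onz(d,*f(157,253),95.5),onz(e,*g(621,232),95.5))
# axis line direction from two views: planes through rod
def pl(c,p,q):
    n=np.cross(ray(c,*p)[1],ray(c,*q)[1]);return n/np.linalg.norm(n)
ax=np.cross(pl(d,f(157,253),f(168,125)),pl(e,g(621,232),g(621,148)));ax/=ax[2];print("axis",ax)
E
```

```text
socket [514.03840984 216.7781989   57.96251987] foot [511.22823861 195.26644663  95.09029771] rodtop [509.0548528  197.66709211 158.35162572]
z60 socket [516.50751526 218.19188448  60.        ] [513.75963151 217.32345011  60.        ]
z95.5 foot [511.69671235 195.48395297  95.5       ] [511.1793802  195.49743362  95.5       ]
axis [-0.0209293   0.01103268  1.        ]
```

>>> drive_tool --pt "0.16 1.1 0 0 0 0" --pt "0.16 1.1 0 0 0 0" --pt "0 0 -1 0 0 0" --pt "0 0 -1 0 0 0" --pt "0 0 -0.7 0 0 0" --pt "0 0 -0.4 0 0 0" --pt "0 0 0 0 0 0" --pt "0 0 0 0 0 0" --pt "0 0 0 0 0 0"

```text
t: 22.87
position: [514.7, 219.0, 149.5]
tcp_rot: [2.246, 2.196, 0.0]
ft_force: [1.1, -0.5, -3.4]
grip_width: 24.2
finger_force: 59.6
```

```bash
python3 - <<'E'
from h import *
s=arm.get_state();print(s["position"],s["ft_force"])
d=cam("scene");e=cam("side")
a=cv2.cvtColor(d["pixels"],cv2.COLOR_RGB2BGR);b=cv2.cvtColor(e["pixels"],cv2.COLOR_RGB2BGR)
C=np.zeros((480,800,3),np.uint8)
C[:,:396]=cv2.resize(a[219:268,324:364],(396,480),interpolation=cv2.INTER_CUBIC)
C[:,404:]=cv2.resize(b[241:290,245:285],(396,480),interpolation=cv2.INTER_CUBIC)
cv2.imwrite("pics/st2.png",C)
E
```

```text
[514.6900707  219.02114893 149.52372172] [ 1.06803293 -0.51125011 -3.38228864]
```

View pics/st2.png

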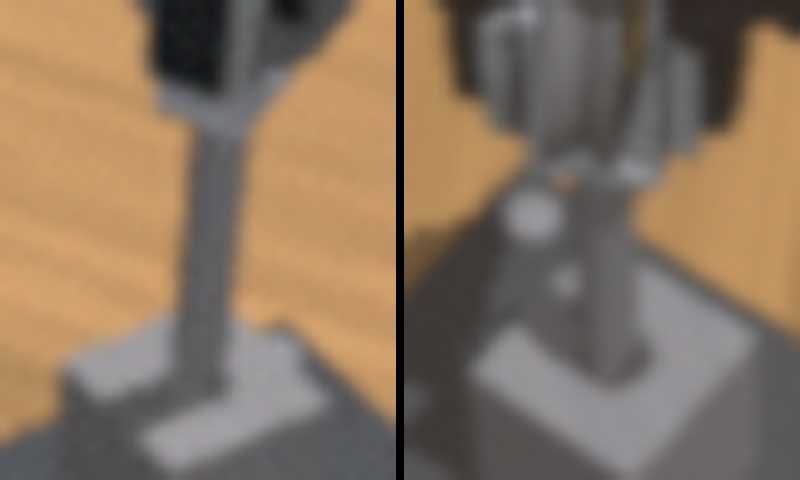

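The left panel shows the foot at (202,388) over a block top with corners (65,370), (325,400) and (175,470). The right panel shows the foot at (612,366) over corners (470,370), (635,475) and (758,340).

```bash
python3 - <<'E'
from h import *
d=cam("scene");e=cam("side")
f=lambda x,y:(324+x/9.85-.4,219+y/9.8-.4)
g=lambda x,y:(245+(x-404)/9.85-.4,241+y/9.8-.4)
for n,c,m,P in(("scene",d,f,[(65,370),(325,400),(175,470)]),("side",e,g,[(470,370),(758,340),(635,475)])):
    Q=np.array([onz(c,*m(*p),60)[:2] for p in P]);print(n,"corners",Q.round(1).tolist(),"diag centre",(Q[0]+Q[1])/2)
print("foot",onz(d,*f(202,388),63.8)[:2],onz(e,*g(612,366),63.8)[:2])
# side view earlier socket centres from first images at z60
E
```

```text
scene corners [[526.0, 192.4], [508.5, 243.5], [542.8, 225.1]] diag centre [517.28690862 217.95515352]
side corners [[540.9, 223.7], [486.3, 209.8], [505.7, 242.5]] diag centre [513.56944267 216.75613139]
foot [521.30694458 221.22779055] [513.22702359 221.49826385]
```

>>> drive_tool --pt "0 -0.1 0 0 0 0" --pt "0 0 -0.2 0 0 0" --pt "0 0 -0.2 0 0 0" --pt "0 0 -0.1 0 0 0" --pt "0 0 0 0 0 0" --pt "0 0 0 0 0 0"

```text
t: 23.57
position: [514.4, 218.1, 144.2]
tcp_rot: [-2.246, -2.197, 0.001]
ft_force: [0.0, 0.9, -2.6]
grip_width: 24.1
finger_force: 59.6
```

>>> drive_tool --pt "0 0 -0.1 0 0 0" --pt "0 0 -0.1 0 0 0" --pt "0 0 -0.1 0 0 0" --pt "0 0 0 0 0 0" --pt "0 0 0 0 0 0"

```text
t: 23.98
position: [514.5, 218.1, 141.3]
tcp_rot: [-2.246, -2.197, 0.0]
ft_force: [-0.3, -0.1, -2.9]
grip_width: 24.3
finger_force: 59.6
```

>>> drive_tool --pt "0 0 -0.15 0 0 0" --pt "0 0 -0.15 0 0 0" --pt "0 0 -0.15 0 0 0" --pt "0 0 -0.15 0 0 0" --pt "0 0 0 0 0 0" --pt "0 0 0 0 0 0"

```text
t: 24.48
position: [514.4, 218.1, 135.2]
tcp_rot: [-2.246, -2.197, 0.001]
ft_force: [-0.1, -1.3, -2.3]
grip_width: 24.0
finger_force: 59.6
```

>>> drive_tool --pt "0 0 -0.2 0 0 0" --pt "0 0 -0.2 0 0 0" --pt "0 0 -0.2 0 0 0" --pt "0 0 -0.2 0 0 0" --pt "0 0 -0.2 0 0 0" --pt "0 0 -0.2 0 0 0" --pt "0 0 0 0 0 0"

```text
t: 25.07
position: [514.2, 218.0, 122.9]
tcp_rot: [-2.246, -2.197, 0.001]
ft_force: [-0.9, 0.2, -3.3]
grip_width: 24.1
finger_force: 59.6
```

>>> drive_tool --pt "0 0 -0.2 0 0 0" --pt "0 0 -0.2 0 0 0" --pt "0 0 -0.2 0 0 0" --pt "0 0 -0.2 0 0 0" --pt "0 0 -0.2 0 0 0" --pt "0 0 -0.2 0 0 0" --pt "0 0 -0.2 0 0 0" --pt "0 0 0 0 0 0" --pt "0 0 0 0 0 0"

```text
t: 25.82
position: [514.4, 218.1, 109.2]
tcp_rot: [-2.246, -2.197, 0.001]
ft_force: [0.6, -0.7, -3.1]
grip_width: 24.6
finger_force: 59.6
```

>>> drive_tool --pt "0 0 -0.15 0 0 0" --pt "0 0 -0.15 0 0 0" --pt "0 0 -0.15 0 0 0" --pt "0 0 -0.1 0 0 0" --pt "0 0 0 0 0 0" --pt "0 0 0 0 0 0"

```text
t: 26.32
position: [514.5, 218.1, 103.8]
tcp_rot: [-2.246, -2.197, 0.0]
ft_force: [-0.4, 0.3, -2.5]
grip_width: 24.7
finger_force: 59.6
```

>>> drive_tool --pt "0 0 -0.06 0 0 0" --pt "0 0 -0.04 0 0 0" --pt "0 0 0 0 0 0" --pt "0 0 0 0 0 0"

```text
t: 26.65
position: [514.6, 218.1, 102.9]
tcp_rot: [-2.246, -2.197, 0.0]
ft_force: [-0.6, -0.1, -2.8]
grip_width: 24.2
finger_force: 59.6
```

>>> drive_tool --pt "0 0 -0.05 0 0 0" --pt "0 0 0 0 0 0" --pt "0 0 0 0 0 0"

```text
t: 26.9
position: [514.7, 218.2, 102.7]
tcp_rot: [2.246, 2.197, 0.001]
ft_force: [-0.2, 0.3, 1.1]
grip_width: 24.4
finger_force: 60.0
```

>>> drive_tool --pt "0 0 0 0 0 0" --pt "0 0 0 0 0 0" --pt "0 0 0 0 0 0" --pt "0 0 0 0 0 0" --pt "0 0 0 0 0 0" --pt "0 0 0 0 0 0" --pt "0 0 0 0 0 0" --claw 1

```text
t: 27.48
position: [514.6, 218.2, 102.4]
tcp_rot: [-2.246, -2.197, -0.0]
ft_force: [-0.4, -0.6, 0.5]
grip_width: 85.2
finger_force: 0.0
```

>>> drive_tool --pt "0 0 0.5 0 0 0" --pt "0 0 1.5 0 0 0" --pt "0 0 2 0 0 0" --pt "0 0 2.5 0 0 0" --pt "0 0 2.5 0 0 0" --pt "0 0 1 0 0 0" --pt "0 0 0 0 0 0" --pt "0 0 0 0 0 0"

```text
t: 28.15
position: [514.8, 218.2, 202.4]
tcp_rot: [2.246, 2.197, 0.001]
ft_force: [-0.6, -0.9, -0.3]
grip_width: 85.3
finger_force: 0.0
```

>>> drive_tool --pt "0 0.4 0 0 0 0" --pt "0 0.5 0 0 0 0" --pt "0 0 0 0 0 0" --pt "0 0 0 0 0 0" --pt "0 0 0 0 0 0" --pt "0 0 0 0 0 0" --pt "0 0 -1.5 0 0 0" --pt "0 0 -1.5 0 0 0" --pt "0 0 -1.2 0 0 0" --pt "0 0 -0.5 0 0 0" --pt "0 0 0 0 0 0" --pt "0 0 0 0 0 0" --claw -1

```text
t: 29.15
position: [514.6, 227.1, 155.5]
tcp_rot: [-2.246, -2.197, 0.0]
ft_force: [-0.1, -0.1, 0.3]
grip_width: -0.0
finger_force: 0.0
```

```bash
python3 - <<'E'
from h import *
s=arm.get_state();print(s["position"],s["ft_force"])
d=cam("scene");e=cam("side");F=[]
a=d["pixels"].astype(int);b=e["pixels"].astype(int)
# grey rim pixels: dark-ish, unsaturated, around expected wheel, vs before-release view not needed
for n,c,im in(("scene",d,a),("side",e,b)):
    u,v=proj(c,(514.5,218,127));print(n,u,v)
    sat=im.max(2)-im.min(2);m=(sat<14)&(im.mean(2)>85)&(im.mean(2)<215)
    x,y=int(u),int(v);k=m[y-22:y+22,x-22:x+22].astype(np.uint8)
    nl,l,st,ce=cv2.connectedComponentsWithStats(k);i=1+st[1:,4].argmax();print(st[i],ce[i]+[x-22,y-22])
E
```

```text
[514.57843962 227.09953909 155.54246122] [-0.07422917 -0.07130076  0.28071811]
scene 345.8747538411536 231.89183809183544
[ 16  19  12  25 215] [343.85116279 239.50232558]
side 264.47753195281143 258.0243870151383
[ 10  10  34  34 505] [265.6019802 267.8      ]
```

>>> drive_tool --pt "0 0 -0.2 0 0 0" --pt "0 0 -0.1 0 0 0" --pt "0 0 0 0 0 0" --pt "0 0 0 0 0 0"

```text
t: 29.58
position: [514.6, 227.2, 152.6]
tcp_rot: [2.246, 2.197, 0.0]
ft_force: [-0.9, 0.1, 0.2]
grip_width: -0.1
finger_force: 0.0
```

>>> drive_tool --pt "0 0 -0.06 0 0 0" --pt "0 0 0 0 0 0" --pt "0 0 0 0 0 0"

```text
t: 29.83
position: [514.6, 227.2, 151.9]
tcp_rot: [2.246, 2.197, 0.0]
ft_force: [-0.5, -0.4, 0.5]
grip_width: -0.2
finger_force: 0.0
```

>>> drive_tool --pt "0 0 -0.05 0 0 0" --pt "0 0 0 0 0 0" --pt "0 0 0 0 0 0"

```text
t: 30.08
position: [514.8, 227.3, 151.5]
tcp_rot: [2.246, 2.197, 0.001]
ft_force: [0.3, 0.5, 0.7]
grip_width: -0.6
finger_force: 0.6
```

>>> drive_tool --pt "0 0 -0.04 0 0 0" --pt "0 -0.3 0 0 0 0" --pt "0 -0.5 0 0 0 0" --pt "0 -0.7 0 0 0 0" --pt "0 -0.8 0.05 0 0 0" --pt "0 -0.8 0.4 0 0 0" --pt "0 -0.5 1 0 0 0" --pt "0 0 2 0 0 0" --pt "0 0 2 0 0 0"

```text
t: 30.83
position: [513.6, 190.0, 205.6]
tcp_rot: [-2.246, -2.195, 0.004]
ft_force: [-0.1, -0.1, -0.1]
grip_width: 0.1
finger_force: 0.0
```

```bash
python3 - <<'E'
from h import *
F=[];D=None
for i in range(8):
    D=cam("scene");F.append(D["pixels"].astype(int))
u,v=map(int,proj(D,(514.5,218,127)))
f=lambda i,j,x,y:round(np.abs(F[i]-F[j])[y-10:y+10,x-9:x+9].mean(),2)
print("wheel",[f(i,i+1,u,v) for i in range(7)],f(0,7,u,v));print("plate",[f(i,i+1,u+15,v+45) for i in range(7)])
B=(165,177,190,208)
C=np.zeros((480,800,3),np.uint8)
im=lambda x:cv2.cvtColor(x.astype(np.uint8),cv2.COLOR_RGB2BGR)
C[:,:396]=cv2.resize(im(F[0])[v-45:v+52,u-40:u+40],(396,480),interpolation=cv2.INTER_CUBIC)
C[:,404:]=cv2.resize(im(F[7])[v-45:v+52,u-40:u+40],(396,480),interpolation=cv2.INTER_CUBIC)
cv2.imwrite("pics/end.png",C)
e=cam("side")
for n,c,p in(("scene",D,(514.5,218,0)),("side",e,(514.5,218,0))):
    im_=c["pixels"].astype(int)
s=arm.get_state();print(s["t"],s["position"],s["ft_force"])
E
```

```text
wheel [np.float64(4.24), np.float64(4.24), np.float64(3.9), np.float64(3.89), np.float64(3.51), np.float64(3.65), np.float64(3.52)] 3.51
plate [np.float64(1.39), np.float64(1.36), np.float64(1.33), np.float64(1.34), np.float64(1.32), np.float64(1.33), np.float64(1.4)]
31.2833 [513.82329462 190.87551633 204.3668694 ] [-0.30141712  0.46297591 -0.46529568]
```

```bash
python3 -c "
from rig import arm
print(arm.sign_off())"
```

```text
the job is handed in; nothing more can be done
None
```

I handed the job in: the middle rack pulley was the free one (about 0.2 N drag, ran on), so I moved it to the stand, where contact came at the expected full depth and its wheel ran on after a last flick; the two binding ones (about 1.4 and 2 N) stay in the rack.

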